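Close the lugged lid of the spares canister

ROBOT

A 6-joint arm with a two-finger parallel gripper is mounted at the origin on the work surface. World frame = base frame: x ahead of the robot, y to its left, z up, the work surface at z = 0. Lengths are in m, angles in rad, forces in N, time in s.
With the tool pointing down it reaches from about 0.425 to 0.95 m from the base axis. Payload 14.7 kg.
Tool frame: the origin (TCP) lies midway between the tips of the shut fingers; the grasp point (between the pads) lies 19 mm behind it; z points along the fingers, y is the direction in which the jaws open and shut (so a half turn about z gives the same grasp; the last joint's range is limited). The gripper opens to 85 mm and grips with 20 to 120 N. Pads are 22 mm wide; open, the fingers measure 114 mm over their backs; the gripper's body (76 mm by 85 mm) begins 54 mm behind the grasp point. The pads swing forward as they close: fully open they stand 13 mm farther back than shut.
Start: joints at [-1.157, 0.48, 1.596, -0, 1.065, -0.047], TCP at [0.289, -0.582, 0.231] pointing down, gripper open.
Joint ranges: [-2.75, 2.75], [-0.82, 2.05], [0.23, 2.67], [-1.56, 4.7], [0.09, 2.69], [-2.92, 2.92]. Speed limits (rad/s): [1.89, 1.89, 2.39, 3.01, 3.01, 3.01].

INTERFACE

Orientations are given as a unit quaternion [x, y, z, w].
In Python, from workcell import ctrl, eyes, job_done gives the robot as it stands.
- The arm moves only by the shell command python3 -m creep 'ROWS' [FORCE]. ROWS is JSON, a list of rows, each a list of 5 numbers: the opening in per cent of the stroke, from 0 (shut) to 100 (fully open), then the shift along the tool's x, y, z in units of 25 mm (1.0 is 25 mm), then the turn about the tool's z in units of 8 degrees (1.0 is 8 degrees). In form: [[gripper, x, y, z, turn], ...]. A call has 1 to 8 rows; each row shifts and turns the commanded pose from where the row before left it, along the tool's axes as they then stand; what a row does not reach is not made up. A row lasts 1/10 s, in which the tool goes at most 50 mm and 8.59 degrees, less where a joint would pass 70% of its speed; a pose out of reach is approached as far as the arm can. A call is refused whole if a number of a shift passes 1 or a number of a turn 1, either way. A call with a gripper value outside its range is refused whole. The fingers move at their own pace and stop on an object; FORCE is the grip in N (left out, the last holds). Time passes only in rows, so rows that do not move let the fingers close. It gives the time, the measured TCP pose, the force and the opening at its end, in the units of the state.
- ctrl.observe(): the state, without advancing time (a new reading comes with each control period).
- eyes.capture(name): name is "side" or "top"; returns a dict with "frame" (480x640x3 uint8, red, green, blue), "range_z" (480x640 float32, m along the optical axis (not along the pixel's ray), 0 where there is no reading), "fov_y" (degrees; the focal length in pixels is half the picture's height over the tangent of half this angle, whatever the lens; pixels are square), "cx", "cy" (the principal point, pixels), "rvec" (rotation vector, rad) and "tvec" (3), from world to camera coordinates, as OpenCV has them. Camera axes: x right, y down, z forward; pixel columns grow to the right and rows downward; lengths in m; the calibration is good to about 2 mm. A picture is of the moment at which its call begins.
- job_done(): hands the job in, once; it reports no verdict.
The state is a dict: "t": time; "qpos": joint angles; "joint_velocities": joint speeds; "joint_torque": joint torques, N m; "eef_pos": TCP position; "tcp_rot": TCP orientation; "wrist_force": force on the tool from outside, world axes, zero at the start; "torque": the same for the moment, N m; "opening": finger opening in m.
Only numpy, scipy, OpenCV 4.12 (cv2) and the standard library are available. Lean on these libraries where they do the work, as an engineer would, in place of code of your own. Each camera call takes 0.05 s, during which the arm holds its last target. There are 200 camera calls.

TASK

One of the two steel canisters on the cabinet top is not closed: its lid rides high, with its two lugs up on the rim. Turn that lid by its bar, where it sits, without lifting it out, until the lugs drop into the notches of the rim and the lid is fully home, then let go. Leave the other canister's closed lid alone.

Things in the scene. Friction and masses are not known exactly. Their poses are not given: they have to be found in the camera images.
- lid: The open lid: steel disc 57 mm across, its top 14 mm above the origin, with a grip bar (point lid_bar) and two lugs 16 mm wide, 14 mm tall, reaching 44 mm from the axis along its +x and -x. Origin on the axis at the lugs' underside; z up. A 36 mm long plug below keeps it centred in the mouth (3 mm play). Loose, 0.2 kg; its lugs start on the rim, 0.85 to 1.57 rad out of line with the notches.
- lid_bar (a point): Centre of the open lid's dark upright grip bar: 50 mm long (along the lid's x, in line with the lugs), 16 mm wide (y), 34 mm tall, standing on the disc; this point is 31 mm above the lid's origin, the bar's top 48 mm above it.
- canister: Steel canister under the open lid, fixed, empty: 72 mm across, rim 80 mm high; origin at the centre of its underside, z up. Its rim has notches 30 mm wide, 14 mm deep at its +x and -x, a dark rib below each standing 14 mm out. Lid origin 80 mm up when open, 66 when home, flush with the rim. Bar in line with the ribs within 10 degrees, either way round, it drops by its weight or a light push.
- other_lid: The same kind of lid (same size, origin and axes), already home on a second, fixed canister of the same make, 0.2 m or more from the first; to be left alone.
Mind the look-alikes: they are no part of the job. What is shaped like the lid but brown is not meant. Leave any yellow look-alike of the canister alone.

How it is judged:
At the end, for the whole second after the job is handed in: The lid that rode high lies at rest in its canister, both lugs in the notches: within 5 mm of fully down, within 10 mm of centred, bar within 20 degrees of the line of the notches, tilted less than 8 degrees (z of lid in the frame of canister below 0.071 m and horizontal distance between lid and canister below 0.01 m and angle between the x axis of lid and the x axis of canister, either way round below 0.35 rad and angle between lid's own z axis and vertical below 0.14 rad and linear speed of lid below 0.02 m/s); the robot touches nothing.
It fails at once if the open lid is lifted out of its canister (more than 25 mm above where it started) (z of lid in the frame of canister above 0.105 m).
It fails at once if the other canister's lid is moved more than 12 mm (distance of other_lid from where it was at the start of the episode above 0.012 m).
It also fails if it takes over 32 s, if anything falls off the work surface, if the arm or the gripper's body presses on something with over 40 N, if the wrist force passes 120 N, or if a joint passes its speed limit or range.

## Working session

There is one attempt and no reset: what is moved stays moved. The work goes in short steps, Python scripts to look and compute and a shell command to move; the robot and the scene stay as the last step left them, time stands still between calls to the robot, and variables do not carry over. Pictures are saved under pics/ and viewed, about 8 in all and at most 12, crops included, and the job is handed in when it is done.

```bash
mkdir -p pics
cat > h.py <<'E'
import numpy as np,cv2
from workcell import ctrl,eyes,job_done
def cloud(c):
    f=240/np.tan(np.radians(c["fov_y"])/2); R=cv2.Rodrigues(np.array(c["rvec"],float))[0]; t=np.array(c["tvec"],float).ravel()
    v,u=np.mgrid[:480,:640]; z=c["range_z"]
    P=np.stack([(u-c["cx"])/f*z,(v-c["cy"])/f*z,z],-1)
    return (P-t)@R
E
python3 - <<'E'
from h import *
ims=[]
for n in("top","side"):
    c=eyes.capture(n); np.save(n+".npy",cloud(c)); np.save(n+"_im.npy",c["frame"]); cv2.imwrite(f"pics/{n}0.png",c["frame"][...,::-1]); print(n,c["fov_y"],c["cx"],c["cy"],c["rvec"],c["tvec"],(c["range_z"]>0).mean())
print(ctrl.observe())
E
```

```text
top 51.578515656315574 326.8544890454136 226.4817292228871 [ 2.20554195 -2.15095509  0.15355743] [-0.0445202   0.54910237  0.95238343] 0.996220703125
side 45.79528970182621 320.4459618930263 242.96298045055582 [ 0.54197625 -2.78548408  1.04291436] [0.48992394 0.22129281 1.0545974 ] 0.9959895833333333
{'t': 0.1, 'qpos': array([-1.15661032e+00,  4.80765149e-01,  1.59681399e+00,  2.14366197e-05,
        1.06506805e+00, -4.66117927e-02]), 'joint_velocities': array([ 7.48788107e-04,  9.91594589e-05, -4.49136091e-04, -8.40531093e-04,
        1.30245721e-03, -1.41805660e-03]), 'joint_torque': array([ 1.22396970e-03, -9.52251363e+01, -4.31040609e+01, -2.11450656e-04,
        5.33985818e-03,  3.66444488e-05]), 'eef_pos': array([ 0.28890438, -0.58186567,  0.23073797]), 'tcp_rot': array([ 9.73576429e-01,  2.28360808e-01, -8.71443796e-05, -5.20100887e-04]), 'wrist_force': array([-0.32369146, -0.09448942, -0.98931999]), 'torque': array([-0.00074249, -0.03513459, -0.01688658]), 'opening': 0.08533999174761595}
```

View pics/top0.png

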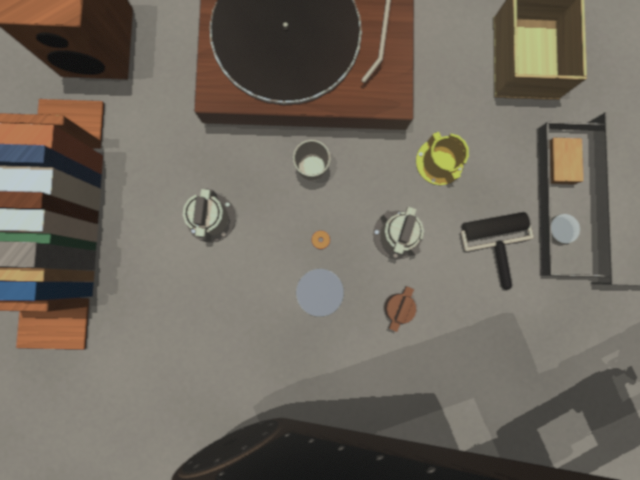

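View pics/side0.png

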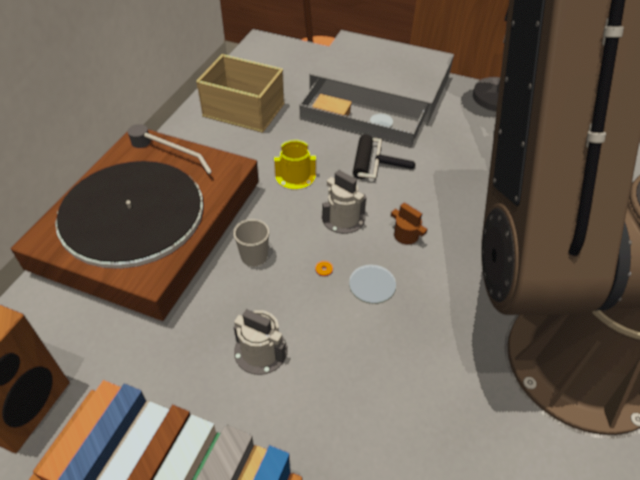

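The top view shows steel canisters at (203,213) and (405,232). The brown lid is at (401,307) and the yellow canister at (443,157). The side view shows the same two canisters at (258,338) and (344,205). Next I'll measure the heights and bar directions.

Run:
```python
from h import *
for n,cs in(("top",((203,213),(405,232))),("side",((258,338),(344,205)))):
    P=np.load(n+".npy"); im=np.load(n+"_im.npy"); crops=[]
    for (u,v) in cs:
        s=np.s_[v-40:v+40,u-40:u+40]; p=P[s].reshape(-1,3)
        top=p[p[:,2]>0.02]; zt=np.percentile(top[:,2],99.5)
        b=p[(p[:,2]>zt-0.012)]; hist=np.histogram(top[:,2],bins=np.arange(.02,.15,.005))
        (c,(w,h),a)=cv2.minAreaRect((b[:,:2]*1000).astype(np.float32)); d=b[:,:2]-b[:,:2].mean(0); ev,V=np.linalg.eigh(d.T@d)
        print(n,(u,v),"ztop",zt.round(4),"bar c",np.round(c,1),w,h,"ang",np.degrees(np.arctan2(V[1,1],V[0,1])).round(1),len(b)); print(hist[0])
        # disc/lugs/ribs: xy per height band
        for lo,hi in((.022,.055),(.06,.075),(.076,.086),(.088,.098)):
            q=p[(p[:,2]>lo)&(p[:,2]<hi)]
            if len(q)>5: print(lo,hi,len(q),q.mean(0).round(4),q.min(0).round(3),q.max(0).round(3))
        crops.append(cv2.resize(im[s],(400,400),interpolation=cv2.INTER_CUBIC))
    cv2.imwrite(f"pics/crop_{n}.png",np.hstack(crops)[...,::-1])
a=cv2.imread("pics/crop_top.png");b=cv2.imread("pics/crop_side.png")
cv2.imwrite("pics/crops.png",cv2.resize(np.vstack([a,b]),(600,600)))
```

```text
top (203, 213) ztop 1.008 bar c [441.   -2.6] 0.0 0.0 ang -179.6 19
[ 23  25  31  25  28  33  46  58  31  84  67 511 238  22  14  20  21  25
 219  21   0   0   0   0   0]
0.022 0.055 201 [0.5521 0.1894 0.0405] [0.515 0.169 0.022] [0.614 0.233 0.055]
0.06 0.075 182 [0.5586 0.2019 0.0685] [0.521 0.169 0.06 ] [0.607 0.239 0.075]
0.076 0.086 721 [0.5642 0.203  0.0793] [0.522 0.168 0.076] [0.609 0.241 0.086]
0.088 0.098 31 [0.5611 0.198  0.0933] [0.54  0.196 0.088] [0.588 0.202 0.098]
top (405, 232) ztop 1.008 bar c [441.   -2.6] 0.0 0.0 ang 90.0 22
[ 17  20  15  27  18  21  73  78  50  54  36 123  47  33 487  66  14  13
  12  15  31 217   8   0   0]
0.022 0.055 186 [ 0.5334 -0.1631  0.0429] [ 0.498 -0.211  0.022] [ 0.581 -0.138  0.055]
0.06 0.075 140 [ 0.5384 -0.1709  0.067 ] [ 0.505 -0.211  0.06 ] [ 0.576 -0.139  0.075]
0.076 0.086 166 [ 0.5379 -0.1687  0.0795] [ 0.498 -0.21   0.076] [ 0.584 -0.138  0.086]
0.088 0.098 566 [ 0.5397 -0.1712  0.093 ] [ 0.497 -0.201  0.088] [ 0.584 -0.145  0.097]
side (258, 338) ztop 0.9349 bar c [274.3 672.3] 0.0 0.0 ang 80.5 25
[ 69  58  83  61  62  76  7
[... 211 characters left out ...]
] [0.61  0.241 0.075]
0.076 0.086 731 [0.5633 0.2117 0.0805] [0.522 0.166 0.076] [0.611 0.241 0.086]
0.088 0.098 88 [0.5612 0.2112 0.0929] [0.541 0.199 0.088] [0.591 0.215 0.098]
side (344, 205) ztop 0.9349 bar c [274.3 672.3] 0.0 0.0 ang 80.5 24
[168 143 116 116  86  78  72 109  59  60  44  73  95  63 178 132  39  45
  30  48  38 114  31   0   0]
0.022 0.055 712 [ 0.5535 -0.2068  0.0358] [ 0.5   -0.349  0.022] [ 0.669 -0.136  0.055]
0.06 0.075 163 [ 0.5421 -0.1516  0.067 ] [ 0.506 -0.201  0.06 ] [ 0.579 -0.137  0.075]
0.076 0.086 165 [ 0.5374 -0.152   0.0811] [ 0.499 -0.18   0.076] [ 0.585 -0.138  0.086]
0.088 0.098 319 [ 0.5403 -0.1631  0.0939] [ 0.498 -0.195  0.088] [ 0.587 -0.145  0.098]
```

View pics/crops.png

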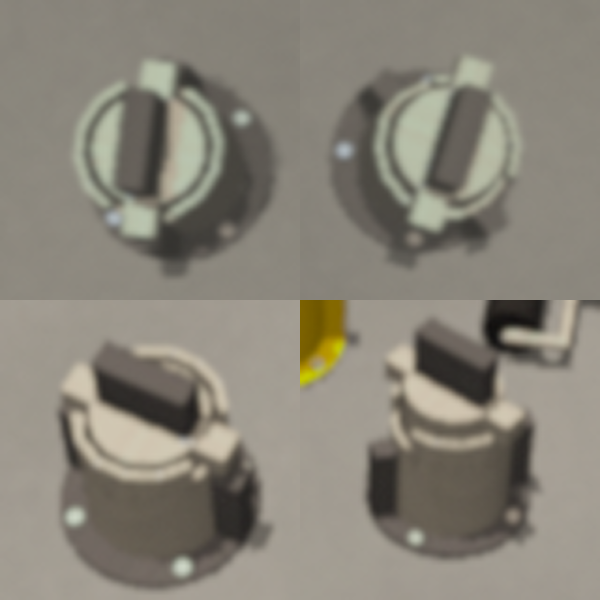

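The right-hand canister in the crops, top image (405,232), is the open one. Its disc top is at z≈0.094 and its bar top at ≈0.128, while the left one sits 14 mm lower. Its dark ribs are visible in the side crop at left and right. Next I'll get the bar and rib angles.

```bash
cat >> h.py <<'E'
def meas(n,P,im,c0=(.539,-.166),verbose=1):
    p=P.reshape(-1,3); col=im.reshape(-1,3).astype(int); r=np.hypot(p[:,0]-c0[0],p[:,1]-c0[1])
    z=p[:,2]
    for nm,m in(("bartop",(r<.05)&(z>.108)&(z<.135)&(col.max(1)<135)),("disc/lug",(r<.055)&(z>.089)&(z<.098))):
        q=p[m]
        if nm=="bartop" and len(q): zt=np.percentile(q[:,2],90); q=q[q[:,2]>zt-.004]
        if len(q)<8: continue
        c,wh,_=cv2.minAreaRect((q[:,:2]*1000).astype(np.float32)); d=q[:,:2]-q[:,:2].mean(0); V=np.linalg.eigh(d.T@d)[1]
        print(n,nm,len(q),"mean",q.mean(0).round(4),"rect",np.round(c,1),np.round(wh,1),"ang",(np.degrees(np.arctan2(V[1,1],V[0,1]))%180).round(1))
E
python3 - <<'E'
from h import *
c=np.array((.541,-.171))
for n in("top","side"):
    P=np.load(n+".npy"); im=np.load(n+"_im.npy"); meas(n,P,im)
    p=P.reshape(-1,3); 
    m=(p[:,2]>.089)&(p[:,2]<.098)&(np.hypot(*(p[:,:2]-c).T)<.055); q=p[m]; print("lug far", q[:,:2].mean(0))
    for cc,nm in ((c,"open"),):
        d=p[:,:2]-cc; r=np.hypot(*d.T); a=np.degrees(np.arctan2(d[:,1],d[:,0]))%360
        for lo,hi in((.015,.04),(.04,.062),(.06,.07)):
            m=(p[:,2]>lo)&(p[:,2]<hi)&(r>.040)&(r<.055); h=np.histogram(a[m],bins=np.arange(0,361,10))[0]
            print(n,lo,[(i*10,k) for i,k in enumerate(h) if k>1])
    # rim z circle fit
    m=(p[:,2]>.076)&(p[:,2]<.084)&(np.hypot(*(p[:,:2]-c).T)<.045); q=p[m][:,:2]
    s=np.linalg.lstsq(np.c_[2*q,np.ones(len(q))],(q**2).sum(1),rcond=None)[0]; print("rim circ",s[:2],np.sqrt(s[2]+s[:2]@s[:2]),len(q))
E
```

```text
top bartop 227 mean [ 0.5401 -0.1731  0.1274] rect [ 540.3 -173.3] [16.1 48.8] ang 163.0
top disc/lug 560 mean [ 0.5396 -0.1713  0.093 ] rect [ 540.7 -173.4] [82.2 56.2] ang 164.3
lug far [ 0.53961683 -0.17127979]
top 0.015 [(40, np.int64(8)), (210, np.int64(13))]
top 0.04 [(20, np.int64(7)), (30, np.int64(14)), (40, np.int64(12)), (210, np.int64(27)), (220, np.int64(30)), (230, np.int64(2))]
top 0.06 []
rim circ [ 0.54059994 -0.1748324 ] 0.034268308874902786 154
side bartop 125 mean [ 0.5411 -0.1719  0.1288] rect [ 541.1 -173.2] [18.6 49.2] ang 164.1
side disc/lug 304 mean [ 0.5405 -0.1634  0.0942] rect [ 543.  -168.5] [48.1 89.2] ang 167.2
lug far [ 0.5405325 -0.1633711]
side 0.015 [(20, np.int64(3)), (30, np.int64(12)), (40, np.int64(22)), (210, np.int64(33)), (220, np.int64(2))]
side 0.04 [(20, np.int64(10)), (30, np.int64(16)), (40, np.int64(18)), (210, np.int64(25)), (220, np.int64(5)), (230, np.int64(3))]
side 0.06 [(40, np.int64(2))]
rim circ [ 0.54065491 -0.17665819] 0.03436747416291848 136
```

The lid axis is at (0.5405,-0.173), the bar at about 163.5° and the ribs at about 37°/217°. That means a turn of about +53.5° (counter-clockwise from above). I'll travel high first.

```bash
python3 -m creep '[[100,0.96,-0.6,0,0],[100,0.96,-0.6,0,0],[100,0.96,-0.6,0,0],[100,0.96,-0.6,0,0],[100,0.96,-0.6,0,0],[100,0.96,-0.6,0,0],[100,0.96,-0.6,0,0],[100,0.96,-0.6,0,0]]' 30
python3 -m creep '[[100,0.96,-0.6,0,0],[100,0.96,-0.6,0,0],[100,0.96,-0.6,0,0],[100,0.96,-0.6,0,0],[100,0.96,-0.6,0,0],[100,0.96,-0.6,0,0],[100,0.96,-0.6,0,0],[100,0.96,-0.6,0,0]]'
python3 -m creep '[[100,0.96,-0.6,0,0],[100,0,0,0,0.9],[100,0,0,0,0.9],[100,0,0,0,0.9],[100,0,0,0,0.9],[100,0,0,0,0.9],[100,0,0,0,0.86],[100,0,0,0,0]]'
cat >> h.py <<'E'
from scipy.spatial.transform import Rotation as Rn
def go(x,y,z,ang):
    s=ctrl.observe(); R=Rn.from_quat(s["tcp_rot"]).as_matrix(); d=np.array([x,y,z])-s["eef_pos"]
    a=np.degrees(np.arctan2(R[1,0],R[0,0])); e=(ang-a+90)%180-90
    print("t",s["t"],"pos",s["eef_pos"].round(4),"xang",a.round(1),"tilt",R[:,2].round(3),"units",(R.T@d/.025).round(2),"turn",round(-e/8,2),"F",s["wrist_force"].round(1),"T",s["torque"].round(2),"open",s["opening"],"q6",s["qpos"][5])
E
python3 -c "
from h import *
go(.5405,-.173,.1,163.5)
P=np.load('top.npy').reshape(-1,3);Q=np.load('side.npy').reshape(-1,3)
for p in(P,Q):
    d=p[:,:2]-(.5405,-.173);r=np.hypot(*d.T);m=(p[:,2]>.03)&(p[:,2]<.069)&(r>.039)&(r<.053)
    a=np.degrees(np.arctan2(d[m,1],d[m,0]))%360
    A=d[m][(a<90)].mean(0);B=d[m][(a>180)&(a<270)].mean(0);print(A,B,np.degrees(np.arctan2(*(A-B)[::-1])))
"
```

```text
t: 0.9
eef_pos: [0.408, -0.3882, 0.2311]
tcp_rot: [0.974, 0.228, -0.0, -0.0]
wrist_force: [-0.5, 0.4, 0.1]
opening: 0.0855
t: 1.7
eef_pos: [0.5266, -0.1954, 0.2311]
tcp_rot: [0.974, 0.228, -0.0, -0.0]
wrist_force: [-0.3, -0.1, 0.4]
opening: 0.0852
t: 2.5
eef_pos: [0.5409, -0.1723, 0.231]
tcp_rot: [0.99, -0.144, -0.0, -0.0]
wrist_force: [-0.4, -0.3, 0.1]
opening: 0.0849
t 2.5 pos [ 0.5409 -0.1723  0.231 ] xang -16.6 tilt [-0.001  0.    -1.   ] units [-0.    0.03  5.24] turn -0.01 F [-0.4 -0.3  0.1] T [ 0.03 -0.01  0.07] open 0.08493539693455991 q6 1.4989474494150468
[0.03398599 0.02791465] [-0.03472342 -0.02821688] 39.24678988777149
[0.0351561  0.02876156] [-0.03612723 -0.02761589] 38.34020785837059
```

```bash
python3 -m creep '[[100,0,0.03,0.9,0],[100,0,0,0.9,0],[100,0,0,0.9,0],[100,0,0,0.8,0],[100,0,0,0.7,0],[100,0,0,0.6,0],[100,0,0,0.44,0],[100,0,0,0,0]]' 30
python3 -m creep '[[0,0,0,0,0],[0,0,0,0,0],[0,0,0,0,0],[0,0,0,0,0],[0,0,0,0,0],[0,0,0,0,0],[0,0,0,0,0],[0,0,0,0,0]]' 30
python3 -c "
from h import *
go(.5405,-.173,.1,38.8)"
```

```text
t: 3.3
eef_pos: [0.54, -0.1728, 0.099]
tcp_rot: [0.99, -0.142, -0.001, -0.0]
wrist_force: [0.2, -0.1, 0.4]
opening: 0.0856
t: 4.1
eef_pos: [0.5411, -0.1731, 0.1007]
tcp_rot: [0.99, -0.143, 0.0, 0.0]
wrist_force: [-0.5, 1.3, 6.3]
opening: 0.0158
t 4.1 pos [ 0.5411 -0.1731  0.1007] xang -16.5 tilt [ 0.001 -0.    -1.   ] units [-0.03  0.    0.03] turn -6.91 F [-0.5  1.3  6.3] T [0.17 0.13 0.18] open 0.015768788775882385 q6 1.4951808403263032
```

```bash
python3 -m creep '[[0,0,0,0,-0.8],[0,0,0,0,-0.9],[0,0,0,0,-0.9],[0,0,0,0,-0.9],[0,0,0,0,-0.9],[0,0,0,0,-0.9],[0,0,0,0,-0.9],[0,0,0,0,-0.7]]'
python3 -m creep '[[0,0,0,0,0],[0,0,0,0,0]]'
python3 - <<'E'
from h import *
go(.5405,-.173,.086,38.8)
for n in("top","side"):
    c=eyes.capture(n); meas(n,cloud(c),c["frame"]); cv2.imwrite(f"pics/{n}1.png",c["frame"][...,::-1])
E
```

```text
t: 4.9
eef_pos: [0.5407, -0.173, 0.1002]
tcp_rot: [0.943, 0.334, -0.0, -0.0]
wrist_force: [-0.0, 0.3, -1.7]
opening: 0.0155
t: 5.1
eef_pos: [0.5408, -0.1731, 0.1002]
tcp_rot: [0.944, 0.33, -0.0, -0.0]
wrist_force: [-0.1, -0.3, -2.7]
opening: 0.0153
t 5.1 pos [ 0.5408 -0.1731  0.1002] xang 38.5 tilt [-0.  0. -1.] units [-0.01 -0.01  0.57] turn -0.03 F [-0.1 -0.3 -2.7] T [ 0.04  0.01 -0.06] open 0.015332636548439275 q6 0.5349605380537071
side bartop 74 mean [ 0.5492 -0.1628  0.1291] rect [ 546.5 -163.1] [31.4 35.4] ang 157.4
side disc/lug 303 mean [ 0.5384 -0.1636  0.0938] rect [ 537.9 -166.8] [89.  43.6] ang 35.8
```

Force is now −2.7 N, so the lugs carry nothing and the grip holds the lid's weight over the notches. The disc and lugs lie at about 36–38°. Lowering gently.

```bash
python3 -m creep '[[0,0,0,0.1,0],[0,0,0,0.1,0],[0,0,0,0.1,0],[0,0,0,0,0]]'
python3 -m creep '[[0,0,0,0.1,0],[0,0,0,0.1,0],[0,0,0,0.06,0],[0,0,0,0,0]]'
```

```text
t: 5.6
eef_pos: [0.5406, -0.173, 0.0923]
tcp_rot: [0.943, 0.331, -0.0, -0.0]
wrist_force: [-0.9, 0.4, -1.7]
opening: 0.0157
t: 6.0
eef_pos: [0.541, -0.1732, 0.0866]
tcp_rot: [0.943, 0.331, 0.0, 0.0]
wrist_force: [-1.0, -0.5, 4.7]
opening: 0.0155
```

Contact came at the bottom, after 13.6 mm of travel. Opening, rising and looking.

```bash
python3 -m creep '[[100,0,0,0,0],[100,0,0,0,0],[100,0,0,0,0],[100,0,0,0,0],[100,0,0,0,0],[100,0,0,0,0]]'
python3 -m creep '[[100,0,0,-0.5,0],[100,0,0,-0.9,0],[100,0,0,-0.9,0],[100,0,0,-0.9,0],[100,0,0,-0.9,0],[100,0,0,-0.9,0],[100,0,0,-0.9,0],[100,0,0,0,0]]'
python3 -m creep '[[100,-1,0,0,0],[100,-1,0,0,0],[100,-1,0,0,0],[100,-1,0,0,0],[100,-1,0,0,0],[100,-1,0,0,0],[100,-1,0,0,0],[100,0,0,0,0]]'
python3 - <<'E'
from h import *
go(.5405,-.173,.086,38.8)
cr=[]
for n,(u,v) in(("top",(405,232)),("side",(344,205))):
    c=eyes.capture(n); P=cloud(c); im=c["frame"]
    p=P.reshape(-1,3); r=np.hypot(p[:,0]-.5405,p[:,1]+.173)
    for nm,m in(("bar",(r<.035)&(p[:,2]>.109)&(p[:,2]<.13)),("disc+lug",(r<.05)&(p[:,2]>.075)&(p[:,2]<.085)),("disc only",(r<.025)&(p[:,2]>.07)&(p[:,2]<.1))):
        q=p[m]
        if len(q)<9: print(n,nm,len(q)); continue
        d=q[:,:2]-q[:,:2].mean(0); V=np.linalg.eigh(d.T@d)[1]
        print(n,nm,len(q),q.mean(0).round(4),"med z",np.median(q[:,2]).round(4),"ang",(np.degrees(np.arctan2(V[1,1],V[0,1]))%180).round(1),np.round(cv2.minAreaRect((q[:,:2]*1e3).astype(np.float32))[:2],1))
    cr.append(cv2.resize(im[v-50:v+50,u-50:u+50],(400,400),interpolation=cv2.INTER_CUBIC))
cv2.imwrite("pics/after.png",np.hstack(cr)[...,::-1])
E
```

```text
t: 6.6
eef_pos: [0.5409, -0.1731, 0.0863]
tcp_rot: [0.943, 0.332, -0.0, -0.0]
wrist_force: [0.7, -0.9, 0.4]
opening: 0.0857
t: 7.4
eef_pos: [0.5424, -0.1736, 0.2377]
tcp_rot: [0.943, 0.332, 0.002, 0.002]
wrist_force: [0.5, -1.0, -0.2]
opening: 0.0853
t: 8.2
eef_pos: [0.4023, -0.2836, 0.234]
tcp_rot: [0.944, 0.331, -0.0, -0.0]
wrist_force: [-0.2, -0.8, -0.1]
opening: 0.085
t 8.2 pos [ 0.4023 -0.2836  0.234 ] xang 38.6 tilt [-0.001 -0.    -1.   ] units [ 7.08 -0.01  5.92] turn -0.02 F [-0.2 -0.8 -0.1] T [-0.01  0.02  0.01] open 0.08499758667986988 q6 0.22186695449503216
top bar 237 [ 0.5408 -0.1725  0.1129] med z 0.1129 ang 38.4 [[ 540.9 -172.5]
 [  49.5   16.7]]
top disc+lug 742 [ 0.54   -0.1714  0.0789] med z 0.0789 ang 36.1 [[ 540.9 -173.7]
 [  73.5   72.9]]
top disc only 294 [ 0.5373 -0.1688  0.0811] med z 0.0793 ang 129.6 [[ 539.1 -173.9]
 [  45.6   49. ]]
side bar 160 [ 0.5421 -0.1717  0.1141] med z 0.1144 ang 38.5 [[ 542.5 -173.2]
 [  50.1   20. ]]
side disc+lug 420 [ 0.5375 -0.1626  0.0803] med z 0.0805 ang 29.4 [[ 540.7 -167.6]
 [  86.1   58.6]]
side disc only 244 [ 0.5347 -0.1664  0.0858] med z 0.0834 ang 37.3 [[ 532.1 -163.1]
 [  48.1   23.5]]
```

View pics/after.png

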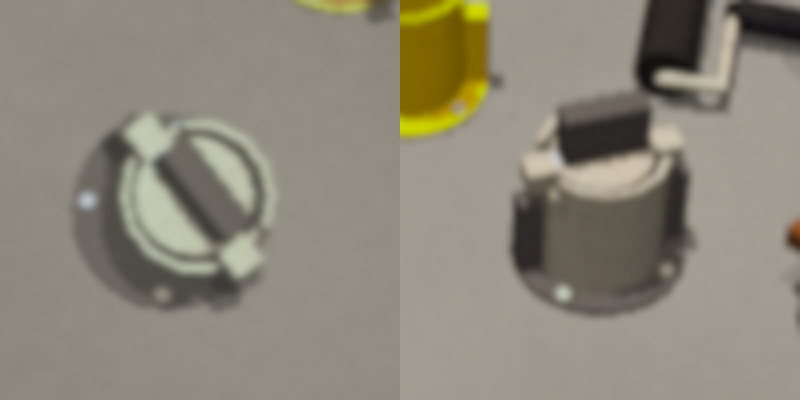

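The crops show the lid flush with the rim. Its lugs sit in the notches above the dark ribs (side crop, about (540,165) and (665,138)), and the gripper is clear.

```bash
python3 -c "
from h import *
print(job_done())"
```

```text
the job is handed in; nothing more can be done
None
```

The open lid, on the canister at about (0.541, −0.173), is now closed and the job is handed in. I gripped its bar, turned it about 55° in place without lifting it out, lowered it 14 mm into the notches and let go.

- **Height:** the bar top fell from 0.127–0.129 m to 0.113–0.114 m, which puts the lid origin at about 0.066 m, fully home.
- **Alignment:** the bar lies at 38.4° (top camera) and 38.5° (side camera), against a rib line of 38.3–39.2°.
- **Centring:** the bar is about 1–2 mm from the axis I estimated for the canister.
- **Tilt and contact:** the lid looks flush in both views; I did not measure its tilt. The gripper was clear of everything and wrist force was near zero.
- **Time and force:** it took about 8 s, and the highest vertical wrist force I saw at the end of any move was about 6 N.

**Disagreement:** the side view's direction for the disc and lugs together (29°) did not match the bar. The canister's rim is flush with the lid and falls in the same height band, so I relied on the bar.

**Not checked:** I did not re-measure the other lid. The arm stayed more than 0.3 m from it throughout.

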